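Shut the vent on the orange starter tub

TASK

Two starter tubs stand on the wine-making bench with the vents in their lids open. Press down on the orange vent slide and push it fully shut so that it covers its mesh opening, leave the blue slide as it is, and do not tip over the measuring cup.

Things in the scene. Friction and masses are not known exactly. Their poses are not given: they have to be found in the camera images.
- orange_top (a point): centre of the top face of the orange vent slide: flat ribbed plate, 80 mm along its travel, 64 mm across, nothing to grip, in an aluminium frame on the lid of a round white tub (240 mm across, fixed, any way round). Top 115 mm above the bench, 1 mm above the frame, 2 mm above the track floor. x axis: the way it shuts, towards the dark mesh opening (50 mm long); z up.
- orange_slide (a joint): travel of the orange slide in m: 0 fully open, 0.070 fully shut against the end stop (it starts between 0 and 0.020; the mesh is wholly covered from 0.057). It moves stiffly, needs about 2 N along x, and stays where it is left. Joint friction does not depend on how hard it is pressed.
- blue_top (a point): centre of the top face of the blue vent slide, the same make, on the second tub; axes likewise. It is to stay as it is.
- cup: clear plastic measuring cup, 74 mm across and 100 mm high, with an orange spoon standing in it up to 145 mm high; stands loose on the bench beyond the tubs. Origin at the centre of its underside, z up.
There are look-alikes about, which are no part of the job. Of the things like the cup, leave any that is red; of the rest the larger one is meant.

How it is judged:
By the outcome, as a careful person would: the job done as asked, in the order asked, and still so for the second after the job is handed in, with the robot touching nothing.
It also fails if it takes over 29 s, if anything falls off the work surface, if the arm or the gripper's body presses on something with over 40 N, if the wrist force passes 120 N, or if a joint passes its speed limit or range.

ROBOT

A 7-joint arm with a two-finger parallel gripper is mounted at the origin on the work surface. World frame = base frame: x ahead of the robot, y to its left, z up, the work surface at z = 0. Lengths are in m, angles in rad, forces in N, time in s.
With the tool pointing down it reaches from about 0.425 to 0.825 m from the base axis. Payload 3.6 kg.
Tool frame: the origin (TCP) lies on the centre line of the jaws, within the pads' length; the fingertips stand 17 mm ahead of it and the grasp point (between the pads) lies 2 mm behind it; z points along the fingers, y is the line along which they close (so a half turn about z gives the same grasp; the last joint's range is limited). The gripper opens to 93 mm and grips with 3 to 60 N. Pads are 15 mm wide; open, the fingers measure 128 mm over their backs; the gripper's body (75 mm by 188 mm) begins 65 mm behind the grasp point.
Start: joints at [-1.308, 0.615, -0.013, 1.423, 0.008, 1.103, -0.04], TCP at [0.185, 0.623, 0.201] pointing down, gripper open.
Joint ranges: [-3.12, 3.12], [-0.3, 2.06], [-1.34, 1.32], [0.26, 2.42], [-1.36, 4.5], [0.01, 1.98], [-2.84, 2.84]. Speed limits (rad/s): [2.79, 2.79, 3.14, 3.14, 3.14, 3.14, 3.14].

INTERFACE

Orientations are given as [roll, pitch, yaw] about the fixed x, y, z axes, in that order (R = Rz(yaw) Ry(pitch) Rx(roll)).
In Python, from plant import manip gives the robot as it stands.
- The arm moves only by the shell command python3 -m crank 'ROWS' [FORCE]. ROWS is text: rows parted by semicolons, each of 7 numbers parted by spaces: the shift along the world's x, y, z in mm, then the turn, a rotation vector about the world's x, y, z in degrees, then the finger opening in mm, from 0 to 93. A call has 1 to 20 rows; each row shifts and turns the commanded pose from where the row before left it; what a row does not reach is not made up. A row lasts 1/10 s, in which the tool goes at most 50 mm and 8.59 degrees, less where a joint would pass 70% of its speed; a pose out of reach is approached as far as the arm can. A call is refused whole if a number of a shift passes 50 or a number of a turn 8.59, either way. A call with a gripper value outside its range is refused whole. The fingers move at their own pace and stop on an object; FORCE is the grip in N (left out, the last holds). Time passes only in rows, so rows that do not move let the fingers close. It gives the time, the measured TCP pose, the force, the opening and the grip force at its end, in the units of the state.
- manip.observe(): the state, without advancing time (a new reading comes with each control period).
- manip.capture(name): name is "scene" or "side" or "wrist"; returns (picture, depth): 384x512x3 uint8, red, green, blue; 384x512 float32, m along the optical axis (not along the pixel's ray), 0 where there is no reading.
- manip.get_calibration(name): a dict with "fov_y" (degrees; the focal length in pixels is half the picture's height over the tangent of half this angle, whatever the lens; pixels are square), "cx", "cy" (the principal point, pixels), "k1" (the pictures are not rectified: a ray, as slopes to the right and down, at radius r is drawn at 1 + k1 r^2 times it, then the intrinsics apply), "rvec" (rotation vector, rad) and "tvec" (3), from world to camera coordinates, as OpenCV has them. Camera axes: x right, y down, z forward; pixel columns grow to the right and rows downward; lengths in m; the calibration is good to about 2 mm. A picture is of the moment at which its call begins: read the wrist's pose just before it. get_calibration takes no time and is no camera call; for the wrist camera it gives the pose at the moment of the call.
- manip.close_job(): hands the job in; it is judged then, once.
The state is a dict: "clock": time; "joint_positions": joint angles; "joint_velocities": joint speeds; "joint_efforts": joint torques, N m; "ee_pos": TCP position; "orientation": TCP orientation; "ft_force": force on the tool from outside, world axes, zero at the start; "torque": the same for the moment, N m; "opening": finger opening in m; "gripper_force": force on a finger pad.
Only numpy, scipy, OpenCV 4.12 (cv2) and the standard library are available. Lean on these libraries where they do the work, as an engineer would, in place of code of your own. Each camera call takes 0.05 s, during which the arm holds its last target. There are 200 camera calls.

## Working session

There is one attempt and no reset: what is moved stays moved. The work goes in short steps, Python scripts to look and compute and a shell command to move; the robot and the scene stay as the last step left them, time stands still between calls to the robot, and variables do not carry over. Pictures are saved under pics/ and viewed, at most 10 in all, crops included, and the job is handed in when it is done.

```bash
mkdir -p pics
cat > h.py <<'E'
import numpy as np, cv2
from plant import manip
def cal(n):
    c=manip.get_calibration(n); f=192/np.tan(np.radians(c["fov_y"])/2)
    K=np.array([[f,0,c["cx"]],[0,f,c["cy"]],[0,0,1.]]); R=cv2.Rodrigues(np.array(c["rvec"],float))[0]
    return K,np.array([c["k1"],0,0,0.]),R,np.array(c["tvec"],float)
def rays(uv,C):
    K,d,R,t=C
    p=cv2.undistortPoints(np.array(uv,float).reshape(-1,1,2),K,d).reshape(-1,2)
    return -R.T@t, np.c_[p,np.ones(len(p))]@R   # dir with unit depth
def onplane(uv,C,z):
    o,d=rays(uv,C); return o+d*((z-o[2])/d[:,2])[:,None]
def withdepth(uv,dep,C):
    uv=np.array(uv,int).reshape(-1,2); o,d=rays(uv,C); return o+d*dep[uv[:,1],uv[:,0]][:,None]
E
python3 - <<'E'
from h import *
ims=[]
for n in ["scene","side"]:
    C=cal(n); p,d=manip.capture(n); np.savez(f"pics/{n}.npz",p=p,d=d)
    cv2.imwrite(f"pics/{n}.png",p[:,:,::-1]); print(n,-C[2].T@C[3])
s=manip.observe(); print(s["clock"],s["ee_pos"],s["orientation"])
E
```

```text
scene [1.11153155 0.47051721 0.81563465]
side [0.20751538 0.54398798 0.71396374]
0.1 [0.18490984 0.62235914 0.19960156] [-3.13928056e+00  6.33350690e-05  2.85288604e+00]
```

View pics/scene.png

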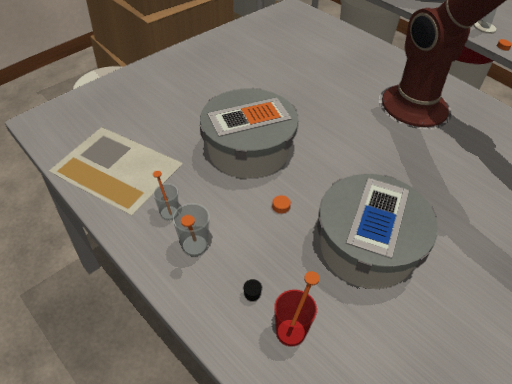

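View pics/side.png

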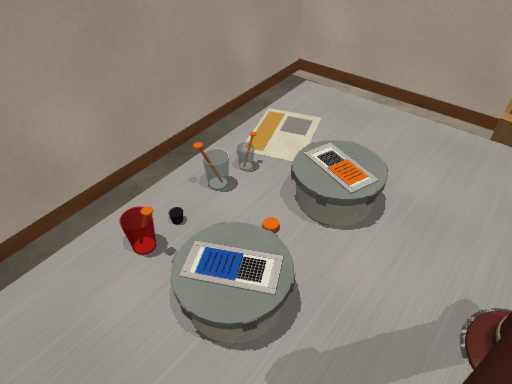

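The scene shows the orange slide at about (262,113) with its mesh at (235,119), and the blue slide at (376,226). The side view has orange at (350,173) with mesh at (328,157). The large clear cup is at (192,232) in the scene and the robot is upper right.

Run:
```python
from h import *
for n,box in [("scene",(200,90,300,140)),("side",(295,135,390,200))]:
    z=np.load(f"pics/{n}.npz");p,d=z["p"],z["d"];C=cal(n)
    h=cv2.cvtColor(p,cv2.COLOR_RGB2HSV);x0,y0,x1,y1=box
    m=np.zeros(d.shape,np.uint8)
    m[y0:y1,x0:x1]=((h[...,0]<18)&(h[...,1]>150)&(h[...,2]>60))[y0:y1,x0:x1]
    m=cv2.morphologyEx(m,cv2.MORPH_CLOSE,np.ones((5,5)))
    ys,xs=np.nonzero(m); P=onplane(np.c_[xs,ys],C,.115)
    r=cv2.minAreaRect((P[:,:2]*1000).astype(np.float32));print(n,len(xs),r,cv2.boxPoints(r).round().tolist())
    print("depth z",np.median(withdepth(np.c_[xs,ys],d,C),0))
    # mesh dark
    k=np.zeros(d.shape,np.uint8); k[y0:y1,x0:x1]=(h[...,2]<50)[y0:y1,x0:x1]
    k=cv2.morphologyEx(k,cv2.MORPH_CLOSE,np.ones((5,5)))
    nn,l,s,c=cv2.connectedComponentsWithStats(k);i=1+s[1:,4].argmax()
    ys,xs=np.nonzero(l==i);P=onplane(np.c_[xs,ys],C,.113)
    r=cv2.minAreaRect((P[:,:2]*1000).astype(np.float32));print("mesh",len(xs),r)
for n,uv in [("scene",[(192,245),(168,212)]),("side",[(218,184)])]:
    print("cup",onplane(uv,cal(n),0.005))
```

```text
scene 518 ((479.3085632324219, -168.37794494628906), (63.33351516723633, 78.63189697265625), 68.45113372802734) [[431.0, -183.0], [504.0, -212.0], [528.0, -153.0], [454.0, -124.0]]
depth z [ 0.479218   -0.16881009  0.11439489]
mesh 198 ((539.6831665039062, -194.94557189941406), (45.405731201171875, 46.40129470825195), 70.19470977783203)
side 530 ((476.8775939941406, -170.07131958007812), (64.10787200927734, 80.97904205322266), 68.83364868164062) [[428.0, -185.0], [503.0, -215.0], [526.0, -155.0], [451.0, -126.0]]
depth z [ 0.47501569 -0.16814486  0.11524181]
mesh 160 ((539.3358154296875, -193.0224609375), (43.61345672607422, 45.13175964355469), 67.68067169189453)
cup [[ 0.80264329 -0.03440007  0.005     ]
 [ 0.78696676 -0.14378141  0.005     ]]
cup [[ 0.79199583 -0.02900186  0.005     ]]
```

```bash
python3 -m crank '23 -37 0 0 0 0 0;23 -37 0 0 0 0 0;23 -37 0 0 0 0 0;23 -37 0 0 0 0 0;23 -37 0 0 0 0 0;23 -37 0 0 0 0 0;23 -37 0 0 0 0 0;23 -37 0 0 0 0 0;23 -37 0 0 0 0 0;23 -37 0 0 0 0 0;6 -42 0 0 0 0 0;6 -42 0 0 0 0 0;6 -42 0 0 0 0 0;6 -42 0 0 0 0 0;6 -42 0 0 0 0 0;6 -42 0 0 0 0 0;6 -42 0 0 0 0 0;6 -42 0 0 0 0 0;6 -42 0 0 0 0 0;0 0 0 0 0 0 0'
```

```text
clock: 2.1
ee_pos: [0.4687, -0.1324, 0.2006]
orientation: [-3.137, 0.002, 2.841]
ft_force: [0.3, -0.5, -0.0]
opening: 0.0007
gripper_force: 0.0
```

```bash
python3 -m crank '7 -36 0 0 0 0 0;0 0 -30 0 0 0 0;0 0 -20 0 0 0 0;0 0 -8 0 0 0 0;0 0 0 0 0 0 0'
python3 - <<'E'
from h import *
s=manip.observe();print(s["ee_pos"],s["ft_force"]);C=cal("wrist");p,d=manip.capture("wrist");cv2.imwrite("pics/w1.png",p[:,:,::-1])
p,d=manip.capture("side");cv2.imwrite("pics/s1.png",cv2.resize(p[110:230,260:420,::-1],None,fx=4,fy=4))
E
```

```text
clock: 2.6
ee_pos: [0.4753, -0.16, 0.1416]
orientation: [3.141, -0.003, 2.854]
ft_force: [0.9, 0.4, 0.0]
opening: 0.0006
gripper_force: 0.0
[ 0.47528976 -0.1599638   0.14161391] [0.88147818 0.40198126 0.02595857]
```

View pics/s1.png

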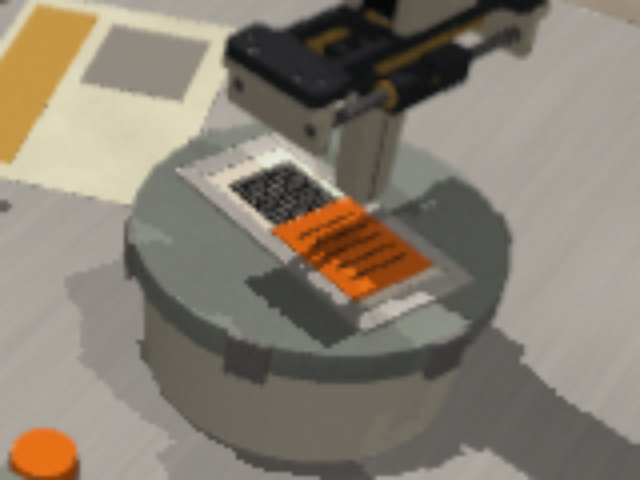

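The crop shows the closed fingers just above the far (right) edge of the orange slide, tip at about (352,160) full-frame. I'll check that against the projection of the TCP.

Run:
```python
from h import *
K,k,R,t=cal("side")
P=np.array([[.4753,-.16,.1246],[.478,-.169,.115],[.4753,-.16,.19]])
print(cv2.projectPoints(P,cv2.Rodrigues(R)[0],t,K,np.r_[k])[0].reshape(-1,2))
C=cal("side");print(onplane([(352,160),(351,161)],C,.1246))
```

```text
[[346.42597669 170.49150256]
 [346.56152291 171.24671557]
 [350.63063393 148.79732424]]
[[ 0.48370921 -0.2063927   0.1246    ]
 [ 0.4838314  -0.20111754  0.1246    ]]
```

View pics/w1.png

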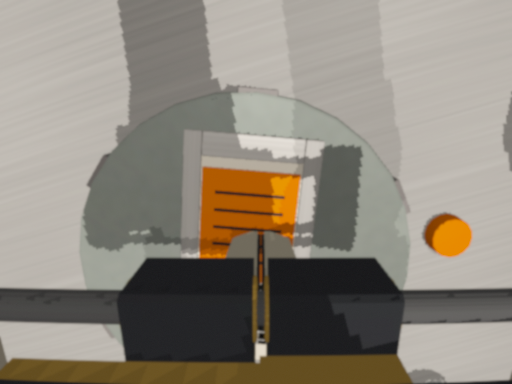

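The wrist view shows the slide straight ahead of the fingers at (250,215), with the fingers roughly on its midline. In the side view the tip projects higher than the nominal geometry, so I'll check its depth.

Run:
```python
from h import *
C=cal("side");p,d=manip.capture("side");print(manip.observe()["ee_pos"])
for v in range(146,182,3):
    uv=[(u,v) for u in (344,348,352,356)]
    print(v,[(q*1000).round().astype(int).tolist() for q in withdepth(uv,d,C)],p[v,350])
```

```text
[ 0.47687108 -0.16078112  0.14356933]
146 [[536, -266, 111], [476, -143, 207], [469, -149, 207], [464, -162, 202]] [96 90 79]
149 [[486, -147, 192], [476, -145, 198], [468, -150, 198], [464, -165, 191]] [99 93 81]
152 [[486, -150, 182], [475, -146, 189], [468, -154, 187], [464, -169, 181]] [97 91 79]
155 [[484, -149, 174], [473, -145, 182], [467, -154, 179], [464, -171, 171]] [96 90 78]
158 [[509, -214, 115], [472, -145, 174], [467, -157, 169], [486, -239, 110]] [96 91 79]
161 [[503, -203, 114], [495, -210, 114], [486, -215, 115], [480, -228, 110]] [133 100  78]
164 [[496, -188, 117], [489, -197, 115], [480, -201, 117], [473, -211, 114]] [138  63  14]
167 [[491, -180, 116], [483, -187, 114], [474, -189, 118], [468, -201, 113]] [133  60  10]
170 [[485, -168, 116], [478, -177, 114], [469, -181, 116], [462, -188, 114]] [85 41 15]
173 [[479, -158, 116], [472, -164, 116], [464, -171, 115], [456, -177, 115]] [136  63  15]
176 [[474, -146, 117], [466, -154, 115], [458, -158, 117], [451, -166, 116]] [143  65  12]
179 [[469, -139, 114], [461, -144, 115], [453, -148, 117], [445, -154, 117]] [221 104  20]
```

```bash
python3 -m crank '-2 -7 -4 0 0 0 0;0 0 -2 0 0 0 0;0 0 -2 0 0 0 0;0 0 0 0 0 0 0'; python3 -m crank '0 0 -2 0 0 0 0;0 0 0 0 0 0 0';python3 - <<'E'
from h import *
C=cal("side");p,d=manip.capture("side");cv2.imwrite("pics/s2.png",cv2.resize(p[110:230,260:420,::-1],None,fx=4,fy=4))
s=manip.observe();print(s["ee_pos"],s["ft_force"])
E
```

```text
clock: 3.15
ee_pos: [0.4739, -0.1679, 0.1345]
orientation: [3.142, -0.0, 2.853]
ft_force: [-0.0, 0.6, 1.0]
opening: 0.0005
gripper_force: 0.0
clock: 3.35
ee_pos: [0.474, -0.1677, 0.1324]
orientation: [3.142, -0.0, 2.853]
ft_force: [-0.6, 0.2, -0.2]
opening: 0.0004
gripper_force: 0.0
[ 0.47408588 -0.16779385  0.13255245] [0.22710403 0.45725257 0.65568861]
```

View pics/s2.png

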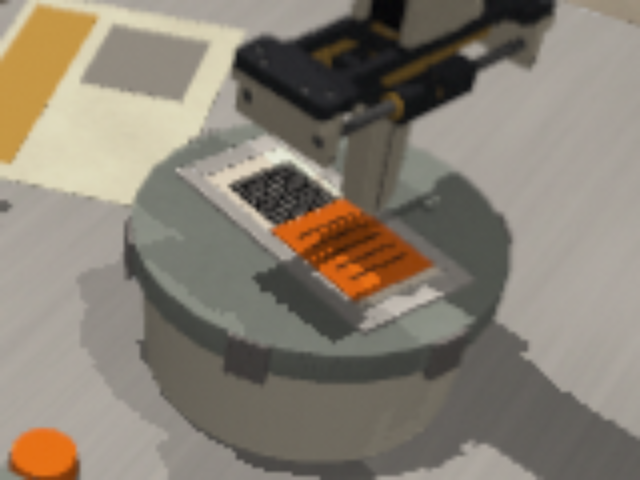

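The tip still stands clear of the slide (no force). I'll go on down by force.

```bash
python3 -m crank '0 0 -2 0 0 0 0;0 0 0 0 0 0 0'
python3 - <<'E'
from h import *
C=cal("side");p,d=manip.capture("side");s=manip.observe();print(s["ee_pos"],s["ft_force"])
for v in range(152,172,2):
    q=withdepth([(u,v) for u in (346,349,352,355,358)],d,C); print(v,(q*1000).round().astype(int).tolist())
E
```

```text
clock: 3.6
ee_pos: [0.474, -0.1678, 0.1304]
orientation: [-3.142, -0.0, 2.853]
ft_force: [0.1, -0.7, 0.2]
opening: 0.0005
gripper_force: 0.0
[ 0.47398817 -0.16787963  0.13052098] [-0.60238026 -0.20928629 -0.03119685]
152 [[483, -155, 180], [475, -154, 185], [468, -154, 188], [465, -164, 183], [462, -175, 178]]
154 [[482, -155, 175], [474, -153, 180], [467, -152, 183], [464, -166, 176], [461, -177, 171]]
156 [[481, -153, 171], [473, -154, 174], [467, -156, 175], [464, -169, 169], [460, -177, 165]]
158 [[481, -157, 162], [472, -152, 170], [465, -154, 171], [464, -170, 162], [459, -177, 160]]
160 [[501, -209, 115], [472, -154, 162], [466, -158, 162], [462, -168, 159], [478, -234, 110]]
162 [[497, -203, 114], [490, -206, 115], [465, -159, 156], [462, -171, 150], [474, -226, 111]]
164 [[493, -194, 115], [486, -198, 116], [466, -162, 148], [475, -210, 114], [468, -211, 116]]
166 [[489, -186, 116], [483, -192, 114], [477, -197, 114], [471, -200, 115], [465, -206, 115]]
168 [[485, -180, 115], [479, -184, 116], [473, -188, 116], [467, -194, 114], [461, -197, 116]]
170 [[481, -172, 116], [475, -176, 116], [469, -181, 115], [463, -185, 116], [457, -191, 115]]
```

Visible tip at z≈0.148 while TCP reads 0.1305: about 33 mm still to go. Descend, slowing near contact.

```bash
python3 -m crank '0 0 -4 0 0 0 0;0 0 -4 0 0 0 0;0 0 -4 0 0 0 0;0 0 0 0 0 0 0'; python3 -m crank '0 0 -4 0 0 0 0;0 0 -4 0 0 0 0;0 0 0 0 0 0 0'
python3 - <<'E'
from h import *
C=cal("side");p,d=manip.capture("side");s=manip.observe();print(s["ee_pos"],s["ft_force"])
cv2.imwrite("pics/s3.png",cv2.resize(p[110:230,260:420,::-1],None,fx=4,fy=4))
for v in range(158,182,2):
    q=withdepth([(u,v) for u in (346,349,352,355)],d,C); print(v,(q*1000).round().astype(int).tolist())
E
```

```text
clock: 4.05
ee_pos: [0.4735, -0.1678, 0.1179]
orientation: [-3.142, -0.002, 2.853]
ft_force: [0.9, 0.2, 0.1]
opening: 0.0004
gripper_force: 0.0
clock: 4.35
ee_pos: [0.4736, -0.1678, 0.11]
orientation: [-3.142, -0.001, 2.853]
ft_force: [-0.5, 1.4, 0.1]
opening: 0.0003
gripper_force: 0.0
[ 0.47384814 -0.16785584  0.11031398] [-0.27969195 -0.77230445 -0.0590942 ]
158 [[480, -155, 164], [471, -150, 171], [466, -156, 169], [463, -168, 163]]
160 [[478, -152, 161], [470, -150, 166], [466, -157, 163], [463, -170, 157]]
162 [[478, -154, 153], [469, -150, 160], [465, -159, 156], [463, -172, 150]]
164 [[478, -155, 147], [468, -150, 154], [466, -162, 148], [462, -173, 143]]
166 [[477, -157, 140], [468, -152, 147], [464, -162, 143], [462, -176, 135]]
168 [[486, -181, 114], [467, -151, 142], [464, -163, 137], [467, -193, 115]]
170 [[482, -174, 114], [475, -177, 115], [469, -180, 116], [463, -184, 117]]
172 [[478, -165, 115], [472, -172, 114], [466, -174, 115], [460, -179, 115]]
174 [[474, -158, 116], [468, -161, 116], [461, -165, 117], [456, -171, 116]]
176 [[471, -152, 114], [464, -155, 116], [458, -157, 118], [452, -163, 117]]
178 [[466, -143, 117], [461, -148, 116], [454, -152, 117], [450, -159, 114]]
180 [[463, -137, 116], [457, -140, 117], [451, -145, 117], [446, -150, 116]]
```

View pics/s3.png

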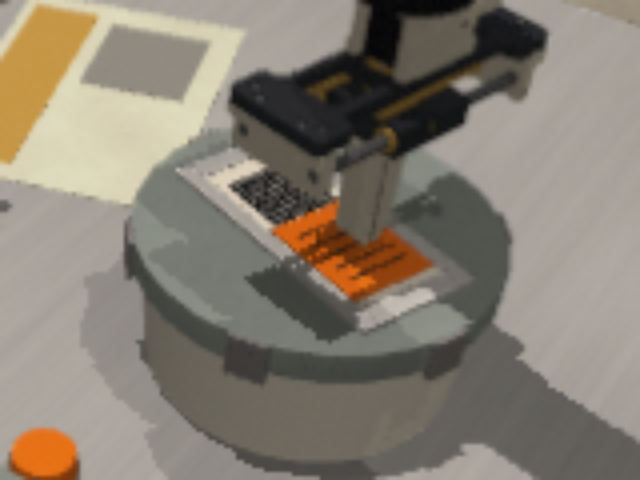

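The crop shows the tip now over the slide at about (365,238), still a little above it.

```bash
python3 -m crank '0 0 -4 0 0 0 0;0 0 -4 0 0 0 0;0 0 0 0 0 0 0'; python3 -m crank '0 0 -2 0 0 0 0;0 0 0 0 0 0 0';  python3 -m crank '0 0 -2 0 0 0 0;0 0 0 0 0 0 0'
```

```text
clock: 4.7
ee_pos: [0.4737, -0.1677, 0.1021]
orientation: [3.142, -0.001, 2.853]
ft_force: [-1.1, 0.3, 0.3]
opening: 0.0004
gripper_force: 0.0
clock: 4.9
ee_pos: [0.474, -0.1679, 0.1004]
orientation: [-3.142, -0.0, 2.853]
ft_force: [0.3, 0.4, -0.1]
opening: 0.0004
gripper_force: 0.0
clock: 5.1
ee_pos: [0.474, -0.1679, 0.0985]
orientation: [-3.142, -0.0, 2.853]
ft_force: [-0.2, 0.1, -1.0]
opening: 0.0005
gripper_force: 0.0
```

```bash
python3 -m crank '0 0 -2 0 0 0 0;0 0 0 0 0 0 0'|grep -E "ee_pos|ft"; python3 -m crank '0 0 -1 0 0 0 0;0 0 0 0 0 0 0'|grep -E "ee_pos|ft";  python3 -m crank '0 0 -1 0 0 0 0;0 0 0 0 0 0 0'|grep -E "ee_pos|ft"
```

```text
ee_pos: [0.4748, -0.1682, 0.0973]
ft_force: [0.3, -0.1, 4.7]
ee_pos: [0.4756, -0.1685, 0.0973]
ft_force: [-0.8, 1.6, 9.9]
ee_pos: [0.4766, -0.1689, 0.0972]
ft_force: [-1.6, 0.4, 14.8]
```

Contact, about 15 N down. Push.

```bash
python3 -m crank '3.7 -1.5 0 0 0 0 0;3.7 -1.5 0 0 0 0 0;3.7 -1.5 0 0 0 0 0;3.7 -1.5 0 0 0 0 0;3.7 -1.5 0 0 0 0 0;3.7 -1.5 0 0 0 0 0;0 0 0 0 0 0 0'|grep -E "ee_pos|ft"
python3 - <<'E'
from h import *
p,d=manip.capture("side");s=manip.observe();print(s["ee_pos"],s["ft_force"])
cv2.imwrite("pics/s4.png",cv2.resize(p[110:230,260:420,::-1],None,fx=4,fy=4))
E
```

```text
ee_pos: [0.4994, -0.1778, 0.0972]
ft_force: [-0.1, 0.6, 13.0]
[ 0.49936626 -0.17782183  0.09726568] [ 1.37030207  1.28296451 11.59334261]
```

View pics/s4.png

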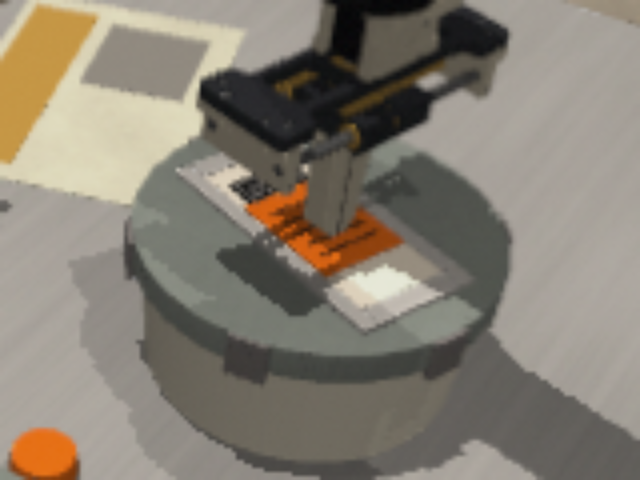

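The slide moves with the fingers; the mesh is about half covered. Push on to the stop.

```bash
python3 -m crank '3.7 -1.5 0 0 0 0 0;3.7 -1.5 0 0 0 0 0;3.7 -1.5 0 0 0 0 0;3.7 -1.5 0 0 0 0 0;3.7 -1.5 0 0 0 0 0;3.7 -1.5 0 0 0 0 0;3.7 -1.5 0 0 0 0 0;3.7 -1.5 0 0 0 0 0;3.7 -1.5 0 0 0 0 0;0 0 0 0 0 0 0'|grep -E "ee_pos|ft"; python3 -m crank '3.7 -1.5 0 0 0 0 0;3.7 -1.5 0 0 0 0 0;3.7 -1.5 0 0 0 0 0;0 0 0 0 0 0 0'|grep -E "ee_pos|ft"
```

```text
ee_pos: [0.5327, -0.1908, 0.0973]
ft_force: [0.7, 1.4, 11.9]
ee_pos: [0.5351, -0.1917, 0.0971]
ft_force: [-13.4, 5.6, 25.2]
```

End stop reached (14 N along travel, ~65 mm moved). Lift and check.

```bash
python3 -m crank '0 0 8 0 0 0 0;0 0 30 0 0 0 0;0 0 40 0 0 0 0;-20 30 40 0 0 0 0;-30 40 0 0 0 0 0;-20 40 0 0 0 0 0;0 40 0 0 0 0 0;0 40 0 0 0 0 0;0 0 0 0 0 0 0'|grep -E "ee_pos|ft|clock"
python3 - <<'E'
from h import *
p,d=manip.capture("scene");cv2.imwrite("pics/e.png",p[:,:,::-1])
h=cv2.cvtColor(p,cv2.COLOR_RGB2HSV);m=np.zeros(d.shape,np.uint8)
m[90:140,200:300]=((h[...,0]<18)&(h[...,1]>150)&(h[...,2]>60))[90:140,200:300]
ys,xs=np.nonzero(m);P=onplane(np.c_[xs,ys],cal("scene"),.115)
print(cv2.minAreaRect((P[:,:2]*1000).astype(np.float32)))
E
```

```text
clock: 8.75
ee_pos: [0.4721, -0.0001, 0.2098]
ft_force: [-0.5, 0.2, 0.3]
((539.463623046875, -192.05438232421875), (62.78688049316406, 78.01646423339844), 68.71719360351562)
```

View pics/e.png

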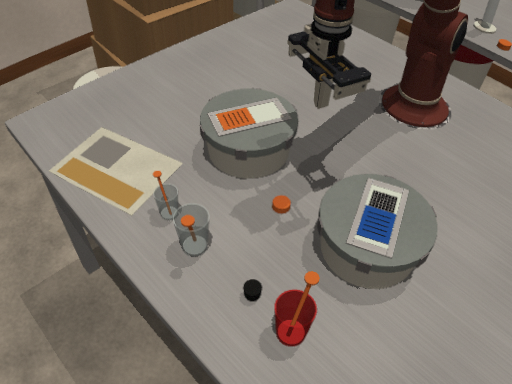

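The picture shows the orange slide at (236,120) covering its mesh completely. The blue slide at (376,226) and the cups are unmoved, and the robot is clear of everything.

```bash
python3 -c "
from plant import manip
print(manip.close_job())"
```

```text
the job is handed in; nothing more can be done
None
```

The orange vent slide is pushed fully shut against its end stop and covers its mesh; the blue slide and the cup were not touched, and I handed the job in at about 8.8 s.

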